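# Seat a manifold block in the corner of an inspection fixture and hold it

### The arm

A 6-joint arm with a two-finger parallel gripper is mounted at the origin on the work surface. World frame = base frame: x ahead of the robot, y to its left, z up, the work surface at z = 0. Lengths are in m, angles in rad, forces in N, time in s.
With the tool pointing down it reaches from about 0.425 to 0.95 m from the base axis. Payload 3.5 kg.
Tool frame: the origin (TCP) lies between the finger pads; the fingertips stand 14 mm ahead of it and the grasp point (between the pads) lies 5 mm behind it; z points along the fingers, y is the line along which they close (so a half turn about z gives the same grasp; the last joint's range is limited). The gripper opens to 85 mm and grips with 20 to 120 N. Pads are 22 mm wide; open, the fingers measure 114 mm over their backs; the gripper's body (76 mm by 85 mm) begins 54 mm behind the grasp point. The pads swing forward as they close: fully open they stand 13 mm farther back than shut.
Start: joints at [1.097, 0.286, 1.577, -0, 1.279, -0.15], TCP at [0.215, 0.64, 0.245] pointing down, gripper open.
Joint ranges: [-2.77, 2.77], [-0.9, 2.22], [0.21, 2.48], [-1.53, 4.67], [0.24, 2.81], [-2.84, 2.84]. Speed limits (rad/s): [2.79, 2.79, 3.14, 3.14, 3.14, 3.14].

### API

Orientations are given as a unit quaternion [x, y, z, w].
In Python, from plant import * gives the robot as it stands.
- The arm moves only by the tool step_arm, never from a script. Its argument "commands" is a list of rows, each an object of numbers: "gripper": the gripper's target within -1 to 1 (shut at 1, half-way at 0, fully open at -1); "x", "y", "z": the shift along the tool's x, y, z in mm; "spin": the turn about the tool's z in degrees. A call has exactly 10 rows; each row shifts and turns the commanded pose from where the row before left it, along the tool's axes as they then stand; what a row does not reach is not made up. A row lasts 1/10 s, in which the tool goes at most 50 mm and 8.59 degrees, less where a joint would pass 70% of its speed; a pose out of reach is approached as far as the arm can. A call with a gripper value outside its range is refused whole. The fingers move at their own pace and stop on an object; "force" is the grip in N (left out, the last holds). Time passes only in rows, so rows that do not move let the fingers close, or fill a call up. It gives the time, the measured TCP pose, the force, the opening and the grip force at its end, in the units of the state.
- get_state(): the state, without advancing time (a new reading comes with each control period).
- read_camera(name): name is "scene" or "top" or "wrist"; returns a dict with "color" (420x560x3 uint8, red, green, blue), "z_map" (420x560 float32, m along the optical axis (not along the pixel's ray), 0 where there is no reading), "fx", "fy", "cx", "cy" (pixels), "eye" and "attitude" of the camera in the world; the wrist camera has in their place "mount" (4x4, takes a point from camera to tool coordinates, whose origin is the TCP and whose axes are the flange's). Camera axes: x right, y up, looking along -z (the intrinsics and any distortion apply to the point x, -y, -z); pixel columns grow to the right and rows downward; lengths in m; the calibration is good to about 2 mm. A picture is of the moment at which its call begins: read the wrist's pose just before it.
- sign_off(): hands the job in; it is judged then, once.
The state is a dict: "time": time; "qpos": joint angles; "dq": joint speeds; "joint_efforts": joint torques, N m; "eef_pos": TCP position; "tcp_rot": TCP orientation; "contact_force": force on the tool from outside, world axes, zero at the start; "wrist_torque": the same for the moment, N m; "opening": opening from 0.0 (shut) to 1.0 (fully open); "finger_force": force on a finger pad.
Only numpy, scipy, OpenCV 4.12 (cv2) and the standard library are available. Lean on these libraries where they do the work, as an engineer would, in place of code of your own. Each camera call takes 0.05 s, during which the arm holds its last target. There are 200 camera calls.

### The job

Take the longer of the two aluminium manifold blocks and set it, ports upward, on the base plate of the inspection fixture, then press it into the corner so that a long side lies flush against both back stops (pushing in the dial indicator's spindle) and an end lies against the side stop. Finish while still holding the block there, down flat on the plate with firm, steady pressure on the back stops and the side stop at once, because the dial is read while you hold it. Keep the gripper and the block off the dial indicator itself (its spindle tip is there to be pushed), and leave the other things on the bench where they are.

Things in the scene. Friction and masses are not known exactly. Their poses are not given: they have to be found in the camera images.
- block_center (a point): Centre of the longer manifold block, the one to seat: a plain rectangular aluminium block, 50 mm along its x, 90 mm along its y, 60 mm high (z up), two large round ports side by side on its top and one on each end; both long (90 x 60 mm) sides are plain. Loose, about 0.5 to 0.75 kg, upright on the bench at the start. This point is 30 mm above its underside. Either end may go to the side stop.
- short_block_center (a point): Centre of the shorter manifold block, not to be touched: same section (50 mm along x, 60 mm high) but only 60 mm along its y and one port on top. Loose, upright. This point is 30 mm above its underside.
- fixture: Inspection fixture, fixed to the bench: a flat ground steel base plate 210 mm along x, 180 mm along y, 20 mm thick, z up. Origin: centre of the plate's underside, on the bench. It carries the back stop, side stop, dial indicator. A block seated in the corner, long side along y, has its centre at (-30, -15, +50) mm in this frame. The plate in front of the back stops (x from -105 to -5 mm, y below +30 mm) is free for setting the block down.
- nest_corner (a point): The inner corner of the fixture: the point where the plane of the back stops, the plane of the side stop and the top of the base plate meet; axes as the fixture. It lies at (-5, +30, +20) mm in the fixture frame. The seated block lies on the -x, -y side of it. Plate and stops are smooth steel (friction about 0.25): the block drags with 2 to 5 N, more if borne down on; a push of about 12 N along both +x and +y leaves a sure force on each stop.
- back_stop: The two back stops: two dark steel blocks, each 18 mm wide (y), 22 mm deep (x), 30 mm high above the plate, their flat faces in one plane looking along -x of the fixture. Origin: on that face plane at plate level, midway between the two. They stand 33 mm to either side of it (centres), leaving a 48 mm gap in which the dial's spindle is and a finger can go down beside the block if it stays above the spindle (14.5 mm above the plate at the top).
- side_stop: The side stop: one dark steel block, 22 mm wide, 22 mm deep, 30 mm high above the plate, its flat face looking along -y of the fixture. Origin: middle of its face at plate level, at (-30, +30, +20) mm in the fixture frame. Its own x axis points along +y of the fixture.
- dial: Dial indicator lying face up behind the back stops, fixed in a clamp block (14 x 30 mm, 22 mm high, its near face 24 mm behind the back stops' plane, that is at x = +19 mm of the fixture). Origin: centre of its round case (59 mm diameter, top 23.5 mm above the plate), at (+68, -15, +32) mm in the fixture frame. Its stem runs from the case towards -x, ending 16 mm behind the back stops' plane. Must not be hit.
- spindle (a joint): Travel of the dial's spindle in m: 0 out, grows as it is pushed along +x of the fixture, at most 0.010. The spindle is a 4.4 mm rod 12 mm above the plate, midway between the back stops; at 0 its tip stands 4 mm in front of their face plane, so a block seated on the back stops pushes it to about 0.004. Its spring pushes back with about 1 N at 0 and 1.7 N at 0.004.
- plug_gauge: Thread plug gauge lying on the bench, a bystander: steel, about 115 mm long, 28 mm thick. Origin: under its middle, x along it.
- flange_ring: Turned steel ring lying flat, a bystander: 68 mm across, 20 mm high. Origin: centre of its underside.
- v_block: Dark steel V-block, a bystander: 60 mm along x, 45 mm along y, 44 mm high. Origin: centre of its underside.
- square: Engineer's square lying flat, a bystander: dark stock 110 mm along x, blade 26 mm wide reaching 155 mm along +y, 16 mm high. Origin: under the middle of the stock.
- rule: Dark steel rule lying flat, a bystander: 160 mm along y, 22 mm wide, 4 mm thick. Origin: centre of its underside.
- loose_dial: Spare dial indicator lying face up loose on the bench, a bystander: 59 mm case, 22 mm high, stem and spindle reaching 67 mm along -x. Origin: under the case's centre.

How it is judged:
On the way:
1. the longer block is upright on the fixture's base plate (x of block_center in the frame of fixture between -0.09 and -0.025 m and y of block_center in the frame of fixture between -0.08 and 0 m and z of block_center in the frame of fixture below 0.054 m and angle between block_center's own z axis and vertical below 0.08 rad), for 0.1 s.
At the end, for the whole second after the job is handed in: Longer block upright on the plate (0.035 rad), within 2.5 mm of its seated place each way, long side within 0.03 rad of the back stops, spindle in over 2.5 mm, block still; gripper on it, over 2 N on the back stops and over 2 N on the side stop (contact force between block and back_stop above 2 N and contact force between block and side_stop above 2 N and contact force between block and the fingers above 2 N and x of block_center in the frame of fixture between -0.0325 and -0.0275 m and y of block_center in the frame of fixture between -0.0175 and -0.0125 m and z of block_center in the frame of fixture between 0.0475 and 0.0525 m and angle between the y axis of block_center and the y axis of fixture, either way round below 0.03 rad and angle between block_center's own z axis and vertical below 0.035 rad and value of joint spindle above 0.0025 m and linear speed of block below 0.01 m/s); the arm keeps its last pose, push and grip.
It fails at once if another thing on the bench is moved by more than 30 mm (distance of any of short_block_center, plug_gauge, flange_ring, v_block, square, rule, loose_dial from where it was at the start of the episode above 0.03 m).
It fails at once if the dial indicator (case, stem) is hit with more than 5 N (contact force between any of the arm, the fingers, block and dial above 5 N).
It also fails if it takes over 59 s, if anything falls off the work surface, if the arm or the gripper's body presses on something with over 40 N, if the wrist force passes 120 N, or if a joint passes its speed limit or range.

## Working session

There is one attempt and no reset: what is moved stays moved. The work goes in short steps, Python scripts to look and compute and a tool call to move; the robot and the scene stay as the last step left them, time stands still between calls to the robot, and variables do not carry over. Pictures are saved under pics/ and viewed, at most 10 in all, crops included, and the job is handed in when it is done.

Besides the shell and the picture viewer there is one more tool, called after "Call:" in YAML: its name, and indented under it one key for each argument. step_arm: Moves the arm, as the interface text tells. Its arguments: {"type":"object","properties":{"commands":{"type":"array"},"force":{"type":"number"}},"required":["commands"]}

```bash
mkdir -p pics; cat > h.py <<'E'
from plant import *
import numpy as np, cv2
from scipy.spatial.transform import Rotation as R
def save(n,c): cv2.imwrite('pics/'+n,c['color'][:,:,::-1])
def pts(c,s=None):
    """world points of every pixel from z_map"""
    h,w=c['z_map'].shape; v,u=np.mgrid[:h,:w]; z=c['z_map']
    p=np.stack([(u-c['cx'])/c['fx']*z,-(v-c['cy'])/c['fy']*z,-z],-1)
    if 'mount' in c:
        m=np.array(c['mount']); p=p@m[:3,:3].T+m[:3,3]
        return p@R.from_quat(s['tcp_rot']).as_matrix().T+np.array(s['eef_pos'])
    a=np.array(c['attitude']); a=a if a.shape==(3,3) else R.from_quat(a).as_matrix()
    return p@a.T+np.array(c['eye'])
E
python3 - <<'E'
from h import *
s=get_state();print(s)
for n in ['top','scene']:
    c=read_camera(n);save(n+'0.png',c);print(n,{k:v for k,v in c.items() if k not in('color','z_map')})
    np.savez(n+'0.npz',col=c['color'],p=pts(c),z=c['z_map'])
E
```

```text
{'time': 0.0, 'qpos': array([ 1.09704899e+00,  2.87155460e-01,  1.57818259e+00,  3.96035363e-05,
        1.27857094e+00, -1.50027257e-01]), 'dq': array([ 0.00028759, -0.00054422, -0.00056797,  0.00047839,  0.00099635,
       -0.00030109]), 'joint_efforts': array([-8.96932506e-04, -4.06001544e+01, -2.92613429e+01, -1.95699881e-04,
        5.96800237e-03, -5.04595022e-06]), 'eef_pos': array([0.21440992, 0.63938924, 0.24395091]), 'tcp_rot': array([ 1.61159758e-01,  9.86927652e-01, -1.09647460e-03, -3.73430573e-04]), 'contact_force': array([ 0.03511969, -0.38807876, -0.59348215]), 'wrist_torque': array([0.05478982, 0.03046571, 0.0309972 ]), 'finger_force': 0.0, 'opening': 0.9991522692901114}
top {'fx': 460.4165208102919, 'fy': 460.4165208102919, 'cx': 268.82951447753715, 'cy': 207.3975280677754, 'eye': array([ 0.37807838, -0.10150872,  1.32675579]), 'attitude': array([-0.06190591,  0.05104444,  0.7123799 , -0.69719222])}
scene {'fx': 416.8142615517465, 'fy': 416.8142615517465, 'cx': 277.63703008224735, 'cy': 202.89481788888625, 'eye': array([ 1.25566433, -0.34053163,  0.70981709]), 'attitude': array([0.32755557, 0.22315864, 0.5360451 , 0.74536114])}
```

View pics/top0.png

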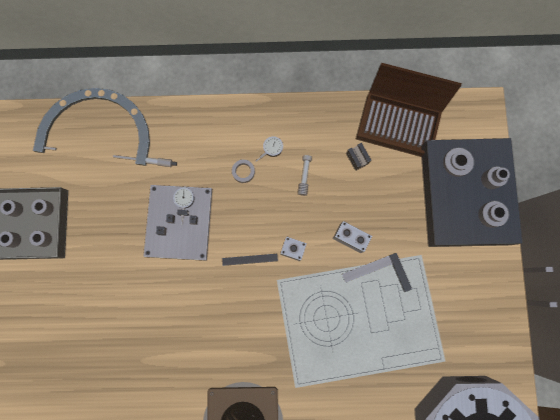

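View pics/scene0.png

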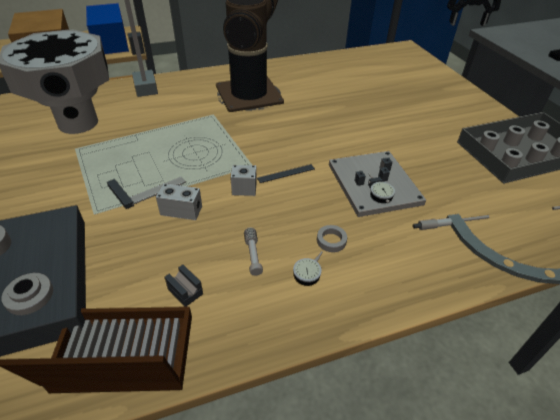

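The top view shows the long block at (352,236), short block at (293,248), and fixture at (180,222). On the fixture, the dial is at (183,197), the back stops at (170,218) and (194,220), and the side stop at (161,231). The scene view agrees.

```bash
python3 - <<'E'
from h import *
d=np.load('top0.npz');p=d['p'];z=d['z']
def rect(name,c,hw,lo,hi):
    u,v=c; m=np.zeros(z.shape,bool); m[v-hw:v+hw,u-hw:u+hw]=1
    m&=(p[...,2]>lo)&(p[...,2]<hi)&(z>0)
    n,l,st,_=cv2.connectedComponentsWithStats(m.astype('uint8'))
    for i in range(1,n):
        if st[i,4]<25: continue
        q=p[l==i]; r=cv2.minAreaRect((q[:,:2]*1000).astype('float32'))
        print(name,st[i,4],np.round(r[0],1),np.round(r[1],1),round(r[2],1),'z',np.median(q[:,2]).round(4))
rect('long',(352,236),28,.045,.075)
rect('short',(293,248),20,.045,.075)
rect('plate',(180,222),46,.012,.027)
rect('stops',(180,225),30,.04,.07)
rect('dial',(183,197),18,.033,.06)
E
```

```text
long 609 [ 497.7 -314. ] [90.  50.8] 60.9 z 0.0586
short 400 [ 468.3 -147.9] [59.7 50.1] 69.4 z 0.0589
plate 3867 [554.1 180.5] [182.2 210.4] 85.5 z 0.0188
stops 192 [609.4 159.9] [58.9 35.6] 88.6 z 0.0434
stops 32 [577.6 163.9] [25.9 12.5] 89.2 z 0.0422
stops 58 [561.3 197.7] [19.1 22.5] 88.6 z 0.049
stops 53 [555.2 132.7] [18.  20.3] 87.7 z 0.0487
stops 68 [527.2 224.4] [23.  21.8] 85.4 z 0.0482
dial 395 [612.3 158.3] [82.4 57.8] 15.9 z 0.0423
```

Call:
step_arm:
  commands:
    - {"x": -37, "y": -29.5, "gripper": -1}
    - {"x": -37, "y": -29.5, "gripper": -1}
    - {"x": -37, "y": -29.5, "gripper": -1}
    - {"x": -37, "y": -29.5, "gripper": -1}
    - {"x": -37, "y": -29.5, "gripper": -1}
    - {"x": -37, "y": -29.5, "gripper": -1}
    - {"x": -37, "y": -29.5, "gripper": -1}
    - {"x": -37, "y": -29.5, "gripper": -1}
    - {"x": -37, "y": -29.5, "gripper": -1}
    - {"x": -37, "y": -29.5, "gripper": -1}
  force: 60

```text
invalid input
```

Call:
step_arm:
  commands:
    - {"x": -37, "y": -29.5, "gripper": -1}
    - {"x": -15, "y": -45, "gripper": -1}
    - {"x": -15, "y": -45, "gripper": -1}
    - {"x": -15, "y": -45, "gripper": -1}
    - {"x": -15, "y": -45, "gripper": -1}
    - {"x": -15, "y": -45, "gripper": -1}
    - {"x": -15, "y": -45, "gripper": -1}
    - {"x": -15, "y": -45, "gripper": -1}
    - {"x": -15, "y": -45, "gripper": -1}
    - {"x": -15, "y": -45, "gripper": -1}

```text
invalid input
```

Call:
step_arm:
  commands:
    - {"spin": 8.4, "gripper": -1}
    - {"spin": 8.4, "gripper": -1}
    - {"spin": 8.4, "gripper": -1}
    - {"spin": 8.4, "gripper": -1}
    - {"spin": 8.4, "gripper": -1}
    - {"spin": 8.4, "gripper": -1}
    - {"spin": 8.4, "gripper": -1}
    - {"spin": 8.4, "gripper": -1}
    - {"spin": 8.4, "gripper": -1}
    - {"spin": 8.4, "gripper": -1}

```text
invalid input
```

Call:
step_arm:
  commands:
    - {"spin": 8.4, "gripper": -1}
    - {"spin": 8.2, "gripper": -1}
    - {"gripper": -1}
    - {"gripper": -1}
    - {"gripper": -1}
    - {"gripper": -1}
    - {"gripper": -1}
    - {"gripper": -1}
    - {"gripper": -1}
    - {"gripper": -1}

```text
invalid input
```

```bash
python3 - <<'E'
from h import *
s=get_state();c=read_camera('wrist');save('w1.png',c)
y=R.from_quat(s['tcp_rot']).as_matrix();print(s['time'],s['eef_pos'],s['qpos'],'yaw',np.degrees(np.arctan2(y[1,1],y[0,1])),y[:,2],s['contact_force'])
p=pts(c,s);m=(p[...,2]>.045)&(p[...,2]<.075)&(c['z_map']>0)
n,l,st,_=cv2.connectedComponentsWithStats(m.astype('uint8'))
for i in range(1,n):
    if st[i,4]>500:
        q=p[l==i];print(st[i],cv2.minAreaRect((q[:,:2]*1000).astype('float32')),np.median(q[:,2]))
E
```

```text
0.1 [0.21445747 0.63942525 0.24406703] [ 1.09701085e+00  2.87105324e-01  1.57802990e+00  3.75557857e-05
  1.27863139e+00 -1.50012364e-01] yaw 71.44856724754091 [-0.00102389 -0.00191809 -0.99999764] [-0.26079581  1.12044475 -0.75972307]
[264 343 115  32 577] ((460.9303894042969, 615.6900024414062), (164.7491912841797, 6.4943528175354), 89.98104095458984) 0.04934422216897563
```

View pics/w1.png

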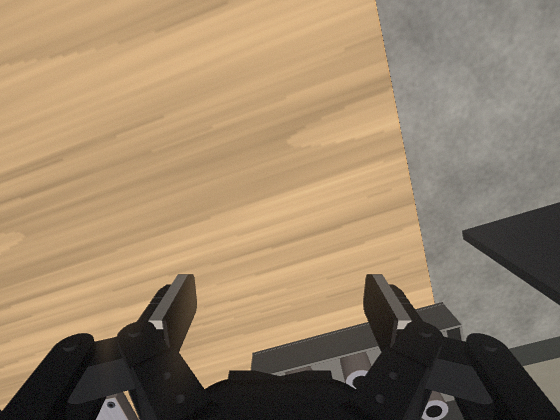

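The arm didn't move: all four calls were refused. The picture only shows bench and the bench edge from the start pose. I'll write full rows.

Call:
step_arm:
  commands:
    - {"gripper": -1, "x": -37, "y": -29.5, "z": 0, "spin": 0}
    - {"gripper": -1, "x": -37, "y": -29.5, "z": 0, "spin": 0}
    - {"gripper": -1, "x": -37, "y": -29.5, "z": 0, "spin": 0}
    - {"gripper": -1, "x": -37, "y": -29.5, "z": 0, "spin": 0}
    - {"gripper": -1, "x": -37, "y": -29.5, "z": 0, "spin": 0}
    - {"gripper": -1, "x": -37, "y": -29.5, "z": 0, "spin": 0}
    - {"gripper": -1, "x": -37, "y": -29.5, "z": 0, "spin": 0}
    - {"gripper": -1, "x": -37, "y": -29.5, "z": 0, "spin": 0}
    - {"gripper": -1, "x": -37, "y": -29.5, "z": 0, "spin": 0}
    - {"gripper": -1, "x": -37, "y": -29.5, "z": 0, "spin": 0}
  force: 60

```text
time: 1.15
eef_pos: [0.4721, 0.2408, 0.2452]
tcp_rot: [0.161, 0.987, 0.0, -0.0]
contact_force: [1.1, -0.2, 0.3]
opening: 1.004
finger_force: 0.0
```

Call:
step_arm:
  commands:
    - {"gripper": -1, "x": -16.5, "y": -43, "z": 0, "spin": 0}
    - {"gripper": -1, "x": -16.5, "y": -43, "z": 0, "spin": 0}
    - {"gripper": -1, "x": -16.5, "y": -43, "z": 0, "spin": 0}
    - {"gripper": -1, "x": -16.5, "y": -43, "z": 0, "spin": 0}
    - {"gripper": -1, "x": -16.5, "y": -43, "z": 0, "spin": 0}
    - {"gripper": -1, "x": -16.5, "y": -43, "z": 0, "spin": 0}
    - {"gripper": -1, "x": -16.5, "y": -43, "z": 0, "spin": 0}
    - {"gripper": -1, "x": -16.5, "y": -43, "z": 0, "spin": 0}
    - {"gripper": -1, "x": -16.5, "y": -43, "z": 0, "spin": 0}
    - {"gripper": -1, "x": -16.5, "y": -43, "z": 0, "spin": 0}

```text
time: 2.15
eef_pos: [0.4908, -0.2194, 0.2451]
tcp_rot: [0.161, 0.987, 0.0, -0.0]
contact_force: [0.8, 0.6, -0.6]
opening: 0.999
finger_force: 0.0
```

Call:
step_arm:
  commands:
    - {"gripper": -1, "x": -16, "y": -38, "z": 0, "spin": 0}
    - {"gripper": -1, "x": -16, "y": -38, "z": 0, "spin": 0}
    - {"gripper": -1, "x": 0, "y": 0, "z": 0, "spin": 8.5}
    - {"gripper": -1, "x": 0, "y": 0, "z": 0, "spin": 8.5}
    - {"gripper": -1, "x": 0, "y": 0, "z": 0, "spin": 8.5}
    - {"gripper": -1, "x": 0, "y": 0, "z": 0, "spin": 8.5}
    - {"gripper": -1, "x": 0, "y": 0, "z": 0, "spin": 8.5}
    - {"gripper": -1, "x": 0, "y": 0, "z": 0, "spin": 8.5}
    - {"gripper": -1, "x": 0, "y": 0, "z": 0, "spin": 8.5}
    - {"gripper": -1, "x": 0, "y": 0, "z": 0, "spin": 8.5}

```text
time: 3.15
eef_pos: [0.4972, -0.2997, 0.2449]
tcp_rot: [0.688, 0.726, 0.0, -0.0]
contact_force: [0.5, -0.5, -0.1]
opening: 1.001
finger_force: 0.0
```

Call:
step_arm:
  commands:
    - {"gripper": -1, "x": 0, "y": 0, "z": 0, "spin": 8.5}
    - {"gripper": -1, "x": 0, "y": 0, "z": 0, "spin": 8.5}
    - {"gripper": -1, "x": 0, "y": 0, "z": 0, "spin": 8.5}
    - {"gripper": -1, "x": 0, "y": 0, "z": 0, "spin": 7}
    - {"gripper": -1, "x": 0, "y": 0, "z": 0, "spin": 0}
    - {"gripper": -1, "x": 0, "y": 0, "z": 0, "spin": 0}
    - {"gripper": -1, "x": 0, "y": 0, "z": 0, "spin": 0}
    - {"gripper": -1, "x": 0, "y": 0, "z": 0, "spin": 0}
    - {"gripper": -1, "x": 0, "y": 0, "z": 0, "spin": 0}
    - {"gripper": -1, "x": 0, "y": 0, "z": 0, "spin": 0}

```text
time: 4.15
eef_pos: [0.4974, -0.2999, 0.2453]
tcp_rot: [0.862, 0.507, -0.0, -0.0]
contact_force: [0.0, -0.2, 0.7]
opening: 1.001
finger_force: 0.0
```

```bash
cat > w.py <<'E'
from h import *
import sys
s=get_state();c=read_camera('wrist');save(sys.argv[1]+'.png',c)
y=R.from_quat(s['tcp_rot']).as_matrix();print(s['time'],s['eef_pos'].round(4),s['qpos'].round(3),'yaw',np.degrees(np.arctan2(y[1,1],y[0,1])),y[:,2].round(4),s['contact_force'].round(2))
lo,hi=float(sys.argv[2]),float(sys.argv[3])
p=pts(c,s);m=(p[...,2]>lo)&(p[...,2]<hi)&(c['z_map']>0)
n,l,st,_=cv2.connectedComponentsWithStats(m.astype('uint8'))
for i in range(1,n):
    if st[i,4]>200:
        q=p[l==i];r=cv2.minAreaRect((q[:,:2]*1000).astype('float32'))
        d=(q.mean(0)*0+np.array([r[0][0]/1000,r[0][1]/1000,0])-s['eef_pos'])
        print(st[i],np.round(r[0],1),np.round(r[1],1),round(r[2],1),'z',np.median(q[:,2]).round(4),'tool dx,dy mm',(y.T@d*1000)[:2].round(1))
E
python3 w.py w2 .045 .075
```

```text
4.15 [ 0.4974 -0.2999  0.2453] [-0.717  0.081  1.813 -0.     1.248 -0.21 ] yaw -29.03168751820678 [-1.e-04  0.e+00 -1.e+00] [ 0.01 -0.23  0.65]
[ 146   37   69   75 3741] [ 469.8 -148. ] [60.6 50.8] 70.0 z 0.0602 tool dx,dy mm [119.4 -97.9]
[ 265  163   47   79 3549] [ 499.4 -313.8] [89. 50.] 61.0 z 0.0603 tool dx,dy mm [-11.2   8.6]
[ 418  253  142  153 7402] [ 643.2 -628. ] [241.5 177.5] 75.1 z 0.0602 tool dx,dy mm [-216.1  286.7]
[346 333  35  45 870] [ 490.6 -558.9] [42.4 52.2] 0.7 z 0.0597 tool dx,dy mm [-229.8  119.8]
[420 391  35  29 322] [ 534.8 -672.9] [64.3 22.2] 31.8 z 0.0692 tool dx,dy mm [-308.1  213.8]
```

View pics/w2.png

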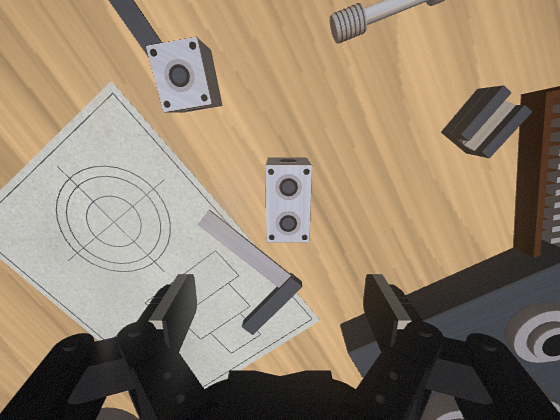

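The long block is at pixel (288,200) below the tool, aligned in yaw. The square's blade at (240,240) is only 16 mm high, so the fingertips at 28 mm pass above it.

Call:
step_arm:
  commands:
    - {"gripper": -1, "x": -11, "y": 8.5, "z": 0, "spin": 0}
    - {"gripper": -1, "x": 0, "y": 0, "z": 30, "spin": 0}
    - {"gripper": -1, "x": 0, "y": 0, "z": 35, "spin": 0}
    - {"gripper": -1, "x": 0, "y": 0, "z": 35, "spin": 0}
    - {"gripper": -1, "x": 0, "y": 0, "z": 25, "spin": 0}
    - {"gripper": -1, "x": 0, "y": 0, "z": 25, "spin": 0}
    - {"gripper": -1, "x": 0, "y": 0, "z": 20, "spin": 0}
    - {"gripper": -1, "x": 0, "y": 0, "z": 18, "spin": 0}
    - {"gripper": -1, "x": 0, "y": 0, "z": 15, "spin": 0}
    - {"gripper": -1, "x": 0, "y": 0, "z": 0, "spin": 0}

```text
time: 5.2
eef_pos: [0.4982, -0.313, 0.0397]
tcp_rot: [0.862, 0.507, -0.001, -0.002]
contact_force: [-0.3, 0.3, -0.1]
opening: 1.003
finger_force: 0.0
```

Call:
step_arm:
  commands:
    - {"gripper": 1, "x": 0, "y": 0, "z": 0, "spin": 0}
    - {"gripper": 1, "x": 0, "y": 0, "z": 0, "spin": 0}
    - {"gripper": 1, "x": 0, "y": 0, "z": 0, "spin": 0}
    - {"gripper": 1, "x": 0, "y": 0, "z": 0, "spin": 0}
    - {"gripper": 1, "x": 0, "y": 0, "z": 0, "spin": 0}
    - {"gripper": 1, "x": 0, "y": 0, "z": 0, "spin": 0}
    - {"gripper": 1, "x": 0, "y": 0, "z": 0, "spin": 0}
    - {"gripper": 1, "x": 0, "y": 0, "z": 0, "spin": 0}
    - {"gripper": 1, "x": 0, "y": 0, "z": 0, "spin": 0}
    - {"gripper": 1, "x": 0, "y": 0, "z": 0, "spin": 0}

```text
time: 6.2
eef_pos: [0.5002, -0.3143, 0.044]
tcp_rot: [0.862, 0.507, 0.0, 0.001]
contact_force: [-0.8, 0.2, 6.3]
opening: 0.57
finger_force: 66.8
```

Call:
step_arm:
  commands:
    - {"gripper": 1, "x": 0, "y": 0, "z": -5, "spin": 0}
    - {"gripper": 1, "x": 0, "y": 0, "z": -15, "spin": 0}
    - {"gripper": 1, "x": 0, "y": 0, "z": -20, "spin": 0}
    - {"gripper": 1, "x": 0, "y": 0, "z": -25, "spin": 0}
    - {"gripper": 1, "x": 0, "y": 0, "z": -25, "spin": 0}
    - {"gripper": 1, "x": 0, "y": 0, "z": -20, "spin": 0}
    - {"gripper": 1, "x": 0, "y": 0, "z": -10, "spin": 0}
    - {"gripper": 1, "x": 0, "y": 0, "z": 0, "spin": -8}
    - {"gripper": 1, "x": 0, "y": 0, "z": 0, "spin": -8}
    - {"gripper": 1, "x": 0, "y": 0, "z": 0, "spin": -8}

```text
time: 7.2
eef_pos: [0.4986, -0.3127, 0.161]
tcp_rot: [0.736, 0.677, -0.0, -0.001]
contact_force: [0.1, -1.0, -8.0]
opening: 0.572
finger_force: 65.5
```

Call:
step_arm:
  commands:
    - {"gripper": 1, "x": 25, "y": -2, "z": 0, "spin": 0}
    - {"gripper": 1, "x": 45, "y": -4, "z": 0, "spin": 0}
    - {"gripper": 1, "x": 45, "y": -4, "z": 0, "spin": 0}
    - {"gripper": 1, "x": 45, "y": -4, "z": 0, "spin": 0}
    - {"gripper": 1, "x": 45, "y": -4, "z": 0, "spin": 0}
    - {"gripper": 1, "x": 45, "y": -4, "z": 0, "spin": 0}
    - {"gripper": 1, "x": 45, "y": -4, "z": 0, "spin": 0}
    - {"gripper": 1, "x": 45, "y": -4, "z": 0, "spin": 0}
    - {"gripper": 1, "x": 45, "y": -4, "z": 0, "spin": 0}
    - {"gripper": 1, "x": 45, "y": -4, "z": 0, "spin": 0}

```text
time: 8.2
eef_pos: [0.4981, 0.1199, 0.1613]
tcp_rot: [0.738, 0.675, -0.001, -0.001]
contact_force: [1.2, -0.5, -6.8]
opening: 0.574
finger_force: 65.4
```

Call:
step_arm:
  commands:
    - {"gripper": 1, "x": 20, "y": -2, "z": 0, "spin": 0}
    - {"gripper": 1, "x": 11, "y": -2, "z": 0, "spin": 0}
    - {"gripper": 1, "x": 0, "y": 0, "z": 0, "spin": 0}
    - {"gripper": 1, "x": 0, "y": 0, "z": 0, "spin": 0}
    - {"gripper": 1, "x": 0, "y": 0, "z": 0, "spin": 0}
    - {"gripper": 1, "x": 0, "y": 0, "z": 0, "spin": 0}
    - {"gripper": 1, "x": 0, "y": 0, "z": 0, "spin": 0}
    - {"gripper": 1, "x": 0, "y": 0, "z": 0, "spin": 0}
    - {"gripper": 1, "x": 0, "y": 0, "z": 0, "spin": 0}
    - {"gripper": 1, "x": 0, "y": 0, "z": 0, "spin": 0}

```text
time: 9.2
eef_pos: [0.4983, 0.1492, 0.1623]
tcp_rot: [0.738, 0.675, -0.0, 0.0]
contact_force: [0.4, 0.0, -7.2]
opening: 0.573
finger_force: 65.4
```

```bash
python3 w.py w3 .041 .065; python3 w.py w3b .012 .028;python3 w.py w3c .1 .2
```

```text
9.2 [0.4983 0.1492 0.1623] [ 0.096  0.031  2.026 -0.     1.085  0.184] yaw -5.061284508937278 [ 0. -0. -1.] [ 0.45  0.03 -7.2 ]
[296 109  29  30 863] [528.5 223.8] [21.8 22.3] 85.3 z 0.0505 tool dx,dy mm [76.9 23.5]
[339 141  30  24 691] [562.3 198.1] [18.  22.2] 85.6 z 0.0504 tool dx,dy mm [54.4 59.5]
[ 387  156   70   67 3573] [621.5 160.6] [58.2 58.6] 72.4 z 0.0445 tool dx,dy mm [ 22.2 121.7]
[363 173  20  34 532] [579.8 163.9] [29.6 14.2] 85.5 z 0.0424 tool dx,dy mm [21.8 79.9]
[340 217  23  22 471] [558.9 132.5] [18.1 19.1] 85.4 z 0.0504 tool dx,dy mm [-11.3  61.9]
9.25 [0.4983 0.1493 0.1623] [0.096 0.031 2.026 0.    1.085 0.184] yaw -5.055029439941826 [-0.  0. -1.] [-1.03  0.22 -6.13]
[ 520    0   40  145 2789] [734.2 243.1] [112.   23.8] 84.8 z 0.0191 tool dx,dy mm [114.3 226.7]
[  218    59   254   198 30564] [555.5 180.7] [180.1 210.9] 85.6 z 0.0204 tool dx,dy mm [36.3 54.2]
[ 441  296   65   54 1850] [703.8  -6.3] [61.9 68.2] 43.4 z 0.0201 tool dx,dy mm [-136.9  218.5]
[ 493  348   60   55 1735] [765.3 -83.4] [50.6 94.5] 44.2 z 0.0229 tool dx,dy mm [-208.2  286.5]
9.3 [0.4983 0.1493 0.1623] [ 0.096  0.031  2.026 -0.     1.085  0.184] yaw -5.050901372762894 [ 0. -0. -1.] [-0.36 -0.   -7.08]
[  159   185   242   191 24219] [496.9 154.6] [93.3 82.7] 55.8 z 0.1787 tool dx,dy mm [ 5.2 -1.8]
```

View pics/w3.png

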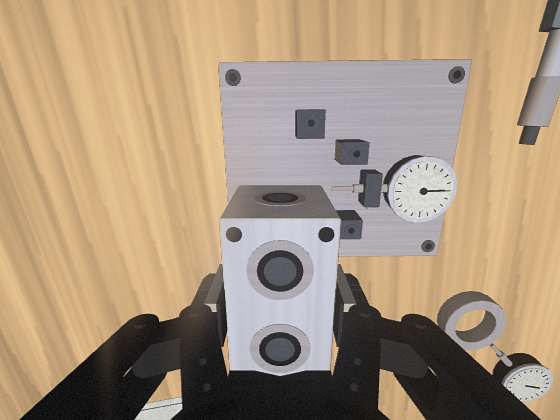

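The held block's near end is at (280,200). The side stop is at (310,123), the back stops at (352,152) and (350,222), and the spindle at (345,188). The fixture yaw is −4.5°, and seating needs about +24.5 mm (tool y) and +21 mm (tool x). I'll lower the block here first.

Call:
step_arm:
  commands:
    - {"gripper": 1, "x": 0, "y": 0, "z": 15, "spin": -0.5}
    - {"gripper": 1, "x": 0, "y": 0, "z": 20, "spin": 0}
    - {"gripper": 1, "x": 0, "y": 0, "z": 20, "spin": 0}
    - {"gripper": 1, "x": 0, "y": 0, "z": 15, "spin": 0}
    - {"gripper": 1, "x": 0, "y": 0, "z": 10, "spin": 0}
    - {"gripper": 1, "x": 0, "y": 0, "z": 6, "spin": 0}
    - {"gripper": 1, "x": 0, "y": 0, "z": 4, "spin": 0}
    - {"gripper": 1, "x": 0, "y": 0, "z": 3, "spin": 0}
    - {"gripper": 1, "x": 0, "y": 0, "z": 2, "spin": 0}
    - {"gripper": 1, "x": 0, "y": 0, "z": 0, "spin": 0}

```text
time: 10.35
eef_pos: [0.4985, 0.1493, 0.0676]
tcp_rot: [0.735, 0.678, 0.0, 0.0]
contact_force: [1.0, -0.1, -7.6]
opening: 0.577
finger_force: 65.5
```

Call:
step_arm:
  commands:
    - {"gripper": 1, "x": 0, "y": 0, "z": 1, "spin": 0}
    - {"gripper": 1, "x": 0, "y": 0, "z": 1, "spin": 0}
    - {"gripper": 1, "x": 0, "y": 0, "z": 0.5, "spin": 0}
    - {"gripper": 1, "x": 0, "y": 0, "z": 0, "spin": 0}
    - {"gripper": 1, "x": 0, "y": 0, "z": 0, "spin": 0}
    - {"gripper": 1, "x": 0, "y": 0, "z": 0, "spin": 0}
    - {"gripper": 1, "x": 0, "y": 0, "z": 0, "spin": 0}
    - {"gripper": 1, "x": 0, "y": 0, "z": 0, "spin": 0}
    - {"gripper": 1, "x": 0, "y": 0, "z": 0, "spin": 0}
    - {"gripper": 1, "x": 0, "y": 0, "z": 0, "spin": 0}

```text
time: 11.35
eef_pos: [0.4983, 0.1493, 0.0648]
tcp_rot: [0.735, 0.678, 0.0, 0.0]
contact_force: [-0.1, -0.2, -6.8]
opening: 0.573
finger_force: 65.5
```

Still hanging free at -7 N; I'll lower on.

Call:
step_arm:
  commands:
    - {"gripper": 1, "x": 0, "y": 0, "z": 0.5, "spin": 0}
    - {"gripper": 1, "x": 0, "y": 0, "z": 0.5, "spin": 0}
    - {"gripper": 1, "x": 0, "y": 0, "z": 0, "spin": 0}
    - {"gripper": 1, "x": 0, "y": 0, "z": 0, "spin": 0}
    - {"gripper": 1, "x": 0, "y": 0, "z": 0, "spin": 0}
    - {"gripper": 1, "x": 0, "y": 0, "z": 0, "spin": 0}
    - {"gripper": 1, "x": 0, "y": 0, "z": 0, "spin": 0}
    - {"gripper": 1, "x": 0, "y": 0, "z": 0, "spin": 0}
    - {"gripper": 1, "x": 0, "y": 0, "z": 0, "spin": 0}
    - {"gripper": 1, "x": 0, "y": 0, "z": 0, "spin": 0}

```text
time: 12.35
eef_pos: [0.4984, 0.1493, 0.064]
tcp_rot: [0.735, 0.678, 0.0, 0.0]
contact_force: [-1.4, 0.0, -2.8]
opening: 0.578
finger_force: 65.8
```

Call:
step_arm:
  commands:
    - {"gripper": 1, "x": 0, "y": 0, "z": 0.5, "spin": 0}
    - {"gripper": 1, "x": 0, "y": 0, "z": 0.5, "spin": 0}
    - {"gripper": 1, "x": 0, "y": 0, "z": 0, "spin": 0}
    - {"gripper": 1, "x": 0, "y": 0, "z": 0, "spin": 0}
    - {"gripper": 1, "x": 0, "y": 0, "z": 0, "spin": 0}
    - {"gripper": 1, "x": 0, "y": 0, "z": 0, "spin": 0}
    - {"gripper": 1, "x": 0, "y": 0, "z": 0, "spin": 0}
    - {"gripper": 1, "x": 0, "y": 0, "z": 0, "spin": 0}
    - {"gripper": 1, "x": 0, "y": 0, "z": 0, "spin": 0}
    - {"gripper": 1, "x": 0, "y": 0, "z": 0, "spin": 0}

```text
time: 13.35
eef_pos: [0.4988, 0.1494, 0.064]
tcp_rot: [0.735, 0.679, 0.0, 0.0]
contact_force: [-5.0, -0.7, 5.9]
opening: 0.576
finger_force: 66.9
```

Call:
step_arm:
  commands:
    - {"gripper": 1, "x": 2, "y": 0, "z": 0, "spin": 0}
    - {"gripper": 1, "x": 3, "y": 0, "z": 0, "spin": 0}
    - {"gripper": 1, "x": 3, "y": 0, "z": 0, "spin": 0}
    - {"gripper": 1, "x": 3, "y": 0, "z": 0, "spin": 0}
    - {"gripper": 1, "x": 3, "y": 0, "z": 0, "spin": 0}
    - {"gripper": 1, "x": 2, "y": 0, "z": 0, "spin": 0}
    - {"gripper": 1, "x": 2, "y": 0, "z": 0, "spin": 0}
    - {"gripper": 1, "x": 0, "y": 0, "z": 0, "spin": 0}
    - {"gripper": 1, "x": 0, "y": 0, "z": 0, "spin": 0}
    - {"gripper": 1, "x": 0, "y": 0, "z": 0, "spin": 0}

```text
time: 14.35
eef_pos: [0.5013, 0.1673, 0.064]
tcp_rot: [0.734, 0.679, 0.001, 0.001]
contact_force: [-0.4, -1.9, 5.2]
opening: 0.575
finger_force: 66.9
```

Call:
step_arm:
  commands:
    - {"gripper": 1, "x": 0, "y": 3, "z": 0, "spin": 0}
    - {"gripper": 1, "x": 0, "y": 3, "z": 0, "spin": 0}
    - {"gripper": 1, "x": 0, "y": 3, "z": 0, "spin": 0}
    - {"gripper": 1, "x": 0, "y": 3, "z": 0, "spin": 0}
    - {"gripper": 1, "x": 0, "y": 3, "z": 0, "spin": 0}
    - {"gripper": 1, "x": 0, "y": 3, "z": 0, "spin": 0}
    - {"gripper": 1, "x": 0, "y": 2, "z": 0, "spin": 0}
    - {"gripper": 1, "x": 0, "y": 1, "z": 0, "spin": 0}
    - {"gripper": 1, "x": 0, "y": 0, "z": 0, "spin": 0}
    - {"gripper": 1, "x": 0, "y": 0, "z": 0, "spin": 0}

```text
time: 15.35
eef_pos: [0.5209, 0.1666, 0.064]
tcp_rot: [0.735, 0.678, 0.001, -0.0]
contact_force: [-5.4, 0.1, 8.2]
opening: 0.577
finger_force: 67.4
```

```bash
python3 w.py w4 .041 .065; python3 w.py w4b .072 .09
```

```text
15.35 [0.5209 0.1666 0.064 ] [1.23e-01 2.32e-01 2.01e+00 2.00e-03 8.99e-01 2.02e-01] yaw -4.575043470041654 [ 3.0e-04  1.5e-03 -1.0e+00] [-5.42  0.14  8.21]
[ 226  147  154   86 4935] [541.3 214.1] [35.2 76.8] 67.5 z 0.0506 tool dx,dy mm [48.9 16.5]
[ 405  217  107   94 7609] [621.6 160.4] [58.7 59. ] 78.4 z 0.0444 tool dx,dy mm [  1.8 100.8]
[ 369  241   30   48 1137] [579.5 163.7] [30.7 14.2] 86.0 z 0.0423 tool dx,dy mm [ 1.7 58.7]
15.4 [0.5209 0.1666 0.064 ] [1.23e-01 2.32e-01 2.01e+00 2.00e-03 8.99e-01 2.02e-01] yaw -4.576649112723477 [ 3.0e-04  1.5e-03 -1.0e+00] [-4.94  0.07  9.  ]
[  191   211   178   165 19239] [520.3 169.8] [83.5 76.7] 85.2 z 0.0804 tool dx,dy mm [ 3.1 -0.9]
```

View pics/w4.png

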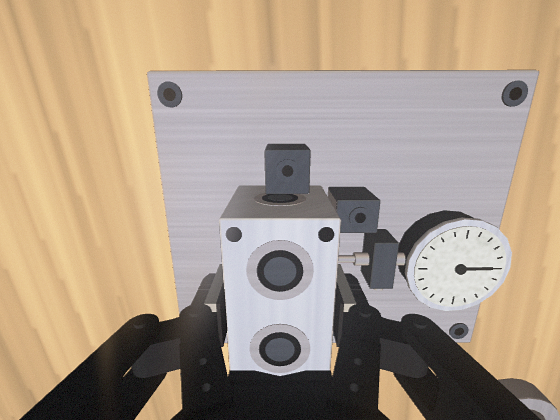

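The block's long side is just short of the back stop at (355,210), with the spindle at (355,258) starting in. Its end is 2–3 mm from the side stop at (287,170), and the finger is clear of the dial. Next I press in gradually.

Call:
step_arm:
  commands:
    - {"gripper": 1, "x": 0, "y": 1, "z": 0, "spin": 0}
    - {"gripper": 1, "x": 0, "y": 1, "z": 0, "spin": 0}
    - {"gripper": 1, "x": 0, "y": 1, "z": 0, "spin": 0}
    - {"gripper": 1, "x": 0, "y": 0.5, "z": 0, "spin": 0}
    - {"gripper": 1, "x": 1, "y": 0, "z": 0, "spin": 0}
    - {"gripper": 1, "x": 0.5, "y": 0, "z": 0, "spin": 0}
    - {"gripper": 1, "x": 0, "y": 0, "z": 0, "spin": 0}
    - {"gripper": 1, "x": 0, "y": 0, "z": 0, "spin": 0}
    - {"gripper": 1, "x": 0, "y": 0, "z": 0, "spin": 0}
    - {"gripper": 1, "x": 0, "y": 0, "z": 0, "spin": 0}

```text
time: 16.45
eef_pos: [0.5241, 0.1669, 0.064]
tcp_rot: [0.735, 0.679, -0.001, -0.0]
contact_force: [-6.9, -3.3, 10.6]
opening: 0.574
finger_force: 67.6
```

Call:
step_arm:
  commands:
    - {"gripper": 1, "x": 0.5, "y": 0.5, "z": 0, "spin": 0}
    - {"gripper": 1, "x": 0.5, "y": 0.5, "z": 0, "spin": 0}
    - {"gripper": 1, "x": 0, "y": 0, "z": 0, "spin": 0}
    - {"gripper": 1, "x": 0, "y": 0, "z": 0, "spin": 0}
    - {"gripper": 1, "x": 0, "y": 0, "z": 0, "spin": 0}
    - {"gripper": 1, "x": 0, "y": 0, "z": 0, "spin": 0}
    - {"gripper": 1, "x": 0, "y": 0, "z": 0, "spin": 0}
    - {"gripper": 1, "x": 0, "y": 0, "z": 0, "spin": 0}
    - {"gripper": 1, "x": 0, "y": 0, "z": 0, "spin": 0}
    - {"gripper": 1, "x": 0, "y": 0, "z": 0, "spin": 0}

```text
time: 17.45
eef_pos: [0.5248, 0.1674, 0.064]
tcp_rot: [0.734, 0.679, -0.001, -0.0]
contact_force: [-8.0, -6.0, 11.1]
opening: 0.579
finger_force: 67.8
```

Call:
step_arm:
  commands:
    - {"gripper": 1, "x": 0.5, "y": 0.5, "z": 0, "spin": 0}
    - {"gripper": 1, "x": 0.5, "y": 0, "z": 0, "spin": 0}
    - {"gripper": 1, "x": 0, "y": 0, "z": 0, "spin": 0}
    - {"gripper": 1, "x": 0, "y": 0, "z": 0, "spin": 0}
    - {"gripper": 1, "x": 0, "y": 0, "z": 0, "spin": 0}
    - {"gripper": 1, "x": 0, "y": 0, "z": 0, "spin": 0}
    - {"gripper": 1, "x": 0, "y": 0, "z": 0, "spin": 0}
    - {"gripper": 1, "x": 0, "y": 0, "z": 0, "spin": 0}
    - {"gripper": 1, "x": 0, "y": 0, "z": 0, "spin": 0}
    - {"gripper": 1, "x": 0, "y": 0, "z": 0, "spin": 0}

```text
time: 18.45
eef_pos: [0.5249, 0.1675, 0.064]
tcp_rot: [0.734, 0.679, -0.003, -0.0]
contact_force: [-10.0, -8.4, 13.6]
opening: 0.575
finger_force: 68.1
```

Call:
step_arm:
  commands:
    - {"gripper": 1, "x": 1, "y": 0.5, "z": -0.3, "spin": 0}
    - {"gripper": 1, "x": 1, "y": 0.5, "z": 0, "spin": 0}
    - {"gripper": 1, "x": 0, "y": 0, "z": 0, "spin": 0}
    - {"gripper": 1, "x": 0, "y": 0, "z": 0, "spin": 0}
    - {"gripper": 1, "x": 0, "y": 0, "z": 0, "spin": 0}
    - {"gripper": 1, "x": 0, "y": 0, "z": 0, "spin": 0}
    - {"gripper": 1, "x": 0, "y": 0, "z": 0, "spin": 0}
    - {"gripper": 1, "x": 0, "y": 0, "z": 0, "spin": 0}
    - {"gripper": 1, "x": 0, "y": 0, "z": 0, "spin": 0}
    - {"gripper": 1, "x": 0, "y": 0, "z": 0, "spin": 0}

```text
time: 19.45
eef_pos: [0.525, 0.1684, 0.0641]
tcp_rot: [0.734, 0.679, -0.005, -0.0]
contact_force: [-12.6, -12.3, 16.5]
opening: 0.571
finger_force: 68.3
```

Call:
step_arm:
  commands:
    - {"gripper": 1, "x": 0.7, "y": 0.7, "z": 0, "spin": 0}
    - {"gripper": 1, "x": 0.7, "y": 0.7, "z": 0, "spin": 0}
    - {"gripper": 1, "x": 0, "y": 0, "z": 0, "spin": 0}
    - {"gripper": 1, "x": 0, "y": 0, "z": 0, "spin": 0}
    - {"gripper": 1, "x": 0, "y": 0, "z": 0, "spin": 0}
    - {"gripper": 1, "x": 0, "y": 0, "z": 0, "spin": 0}
    - {"gripper": 1, "x": 0, "y": 0, "z": 0, "spin": 0}
    - {"gripper": 1, "x": 0, "y": 0, "z": 0, "spin": 0}
    - {"gripper": 1, "x": 0, "y": 0, "z": 0, "spin": 0}
    - {"gripper": 1, "x": 0, "y": 0, "z": 0, "spin": 0}

```text
time: 20.45
eef_pos: [0.5252, 0.1685, 0.0642]
tcp_rot: [0.734, 0.679, -0.007, -0.001]
contact_force: [-18.5, -17.3, 20.6]
opening: 0.572
finger_force: 68.8
```

```bash
python3 w.py w5 .072 .09; python3 - <<'E'
from h import *
s=get_state();print(s['contact_force'],s['wrist_torque'],s['eef_pos'])
E
```

```text
20.45 [0.5252 0.1685 0.0642] [ 0.129  0.247  1.99  -0.008  0.917  0.212] yaw -4.426130261525637 [-0.0121 -0.0083 -0.9999] [-18.53 -17.26  20.55]
[  191   211   178   165 19173] [524.7 171.8] [83.5 76.6] 85.6 z 0.0806 tool dx,dy mm [3.8 0. ]
[-18.01336833 -17.59308916  21.09238905] [-2.2931562   2.36096704 -0.03339506] [0.52517495 0.16844387 0.06419387]
```

View pics/w5.png

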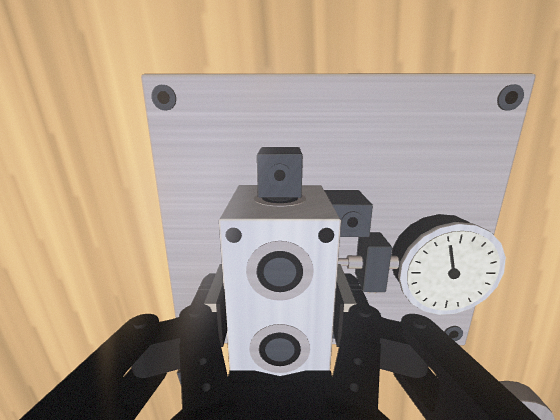

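The block's end now bears on the side stop at (280,175), its side is at the back stop (352,213), and the dial needle has swung round. Forces are about 18 N in x and 17 N in y, with 21 N down. I'll settle one second, then check block tilt and position.

Call:
step_arm:
  commands:
    - {"gripper": 1, "x": 0, "y": 0, "z": 0, "spin": 0}
    - {"gripper": 1, "x": 0, "y": 0, "z": 0, "spin": 0}
    - {"gripper": 1, "x": 0, "y": 0, "z": 0, "spin": 0}
    - {"gripper": 1, "x": 0, "y": 0, "z": 0, "spin": 0}
    - {"gripper": 1, "x": 0, "y": 0, "z": 0, "spin": 0}
    - {"gripper": 1, "x": 0, "y": 0, "z": 0, "spin": 0}
    - {"gripper": 1, "x": 0, "y": 0, "z": 0, "spin": 0}
    - {"gripper": 1, "x": 0, "y": 0, "z": 0, "spin": 0}
    - {"gripper": 1, "x": 0, "y": 0, "z": 0, "spin": 0}
    - {"gripper": 1, "x": 0, "y": 0, "z": 0, "spin": 0}

```text
time: 21.5
eef_pos: [0.5252, 0.1684, 0.0642]
tcp_rot: [0.734, 0.679, -0.007, -0.001]
contact_force: [-18.7, -17.8, 20.1]
opening: 0.579
finger_force: 68.8
```

```bash
python3 - <<'E'
from h import *
s=get_state();c=read_camera('wrist');p=pts(c,s);print(s['contact_force'],s['eef_pos'])
w=p[225:365,228:330].reshape(-1,3);w=w[abs(w[:,2]-.0805)<.004]
print('top plane slopes,z',np.linalg.lstsq(np.c_[w[:,:2]-w[:,:2].mean(0),np.ones(len(w))],w[:,2],rcond=None)[0])
q=p[80:140,170:500].reshape(-1,3);q=q[abs(q[:,2]-.02)<.006]
print('plate slopes,z',np.linalg.lstsq(np.c_[q[:,:2]-q[:,:2].mean(0),np.ones(len(q))],q[:,2],rcond=None)[0])
# block top outline in fixture axes (plate 555.5,180.7, yaw -4.5): front/back long sides and +y end
t=np.radians(-4.5);A=np.array([[np.cos(t),np.sin(t)],[-np.sin(t),np.cos(t)]])
f=(w[:,:2]-[.5555,.1807])@A.T*1000
m=(abs(p[...,2]-.0805)<.004)&(c['z_map']>0);m[:,:205]=0;m[:,345:]=0;m[370:]=0
f=(p[m][:,:2]-[.5555,.1807])@A.T*1000
print('x range',np.percentile(f[:,0],[.5,99.5]),'y max',np.percentile(f[:,1],99.8))
E
```

```text
[-18.73438273 -17.84071825  20.12438868] [0.52517161 0.16844487 0.06418802]
top plane slopes,z [-0.00990412 -0.00181635  0.08067012]
plate slopes,z [0.00160683 0.00080314 0.02037632]
x range [-57.77762863  -5.07961093] y max 30.093426940772574
```

Long side is at x = −5.1 mm, end at y = 30.1 mm, and tilt is about 0.01 rad. That's seated and steady, so I'm handing in.

```bash
python3 -c "
from plant import *
print(sign_off())"
```

```text
the job is handed in; nothing more can be done
None
```

The job is handed in (no verdict came back): the longer block sits ports-up in the fixture corner, tilted about 0.01 rad, and is still gripped, pushing about 18 N towards both the back stops and the side stop, with the dial needle moved.

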